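# Crack check: chisel on the parallels, reading lens held at focal height

### The arm

A 6-joint arm with a two-finger parallel gripper is mounted at the origin on the work surface. World frame = base frame: x ahead of the robot, y to its left, z up, the work surface at z = 0. Lengths are in m, angles in rad, forces in N, time in s.
With the tool pointing down it reaches from about 0.3 to 0.875 m from the base axis. Payload 6.4 kg.
Tool frame: the origin (TCP) lies where the fingers leave the gripper's body, on its centre line; the fingertips stand 73 mm ahead of it and the grasp point (between the pads) lies 54 mm ahead of it (ctrl.pinch_z is the distance from the TCP to the grasp point, in m); z points along the fingers, y is the direction in which the jaws open and shut (so a half turn about z gives the same grasp; the last joint's range is limited). The gripper opens to 85 mm and grips with 20 to 120 N. Pads are 22 mm wide; open, the fingers measure 114 mm over their backs; the gripper's body (76 mm by 85 mm) begins 54 mm behind the grasp point. The pads swing forward as they close: fully open they stand 13 mm farther back than shut.
Start: joints at [0.982, 0.181, 1.607, -0, 1.354, -0.206], TCP at [0.215, 0.533, 0.304] pointing down, gripper open.
Joint ranges: [-2.99, 2.99], [-0.89, 2.07], [0.3, 2.58], [-1.14, 4.28], [0, 2.63], [-3.12, 3.12]. Speed limits (rad/s): [2.57, 2.57, 3.01, 3.14, 3.14, 3.14].

### API

Orientations are given as a unit quaternion [w, x, y, z].
In Python, from bench import ctrl, camera, camera_model gives the robot as it stands.
- The arm moves only by the tool arm_command, never from a script. Its argument "series" is a list of rows, each a list of 7 numbers: the shift along the tool's x, y, z in m, then the turn, a rotation vector about the tool's x, y, z in degrees, then the finger opening in m, from 0 to 0.0854. In form: [[tx, ty, tz, rx, ry, rz, gripper], ...]. A call has exactly 5 rows; each row is the pose to reach, as a shift and turn from the pose commanded when the call began, along the tool's axes at that moment; what a row does not reach only later rows make up. A row lasts 1/10 s, in which the tool goes at most 50 mm and 8.59 degrees, less where a joint would pass 70% of its speed; a pose out of reach is approached as far as the arm can. A call with a gripper value outside its range is refused whole. The fingers move at their own pace and stop on an object; the grip force is fixed at half the most. Time passes only in rows, so rows that repeat a pose let the fingers close, or fill a call up. It gives the time, the measured TCP pose, the force and the opening at its end, in the units of the state.
- ctrl.get_obs(): the state, without advancing time (a new reading comes with each control period).
- camera(name): name is "side" or "top" or "wrist"; returns (picture, depth): 384x512x3 uint8, red, green, blue; 384x512 float32, m along the optical axis (not along the pixel's ray), 0 where there is no reading.
- camera_model(name): a dict with "K" (3x3 intrinsics, pixels), "position" and "attitude" of the camera in the world. Camera axes: x right, y down, z forward; pixel columns grow to the right and rows downward; lengths in m; the calibration is good to about 2 mm. A picture is of the moment at which its call begins: read the wrist's pose just before it. camera_model takes no time and is no camera call; for the wrist camera it gives the pose at the moment of the call.
- ctrl.hand_in(): hands the job in, once; it reports no verdict.
The state is a dict: "time_s": time; "q": joint angles; "dq": joint speeds; "joint_efforts": joint torques, N m; "eef_pos": TCP position; "eef_rot": TCP orientation; "wrist_force": force on the tool from outside, world axes, zero at the start; "torque": the same for the moment, N m; "opening": opening from 0.0 (shut) to 1.0 (fully open).
Only numpy, scipy, OpenCV 4.12 (cv2) and the standard library are available. Lean on these libraries where they do the work, as an engineer would, in place of code of your own. Each camera call takes 0.05 s, during which the arm holds its last target. There are 200 camera calls.

### The job

Take the forged chisel with the chalk ring off the firebrick and lay it, ring upward, squarely across the middle of the two steel parallels on the surface plate. Then pick up the reading lens from its wooden rest by its handle and hold it level and still above the chalk ring, with the ring in the middle of the glass and the glass at the same height as the yellow pointer tip of the surface gauge (the lens's focal height), and finish while still holding it there. Do not let the lens touch the chisel, the surface plate or the gauge, keep off the gauge altogether, and leave the other tools where they lie.

Things in the scene. Friction and masses are not known exactly. Their poses are not given: they have to be found in the camera images.
- chisel: loose forged steel chisel blank, 0.42 kg, 162 mm long, 24 wide, 16 thick: dark parallel bar with a bright bevel, flat underside; lies flat on the firebrick at first. Origin: on the underside, mid-width, 85 mm from the cutting edge (near its centre of mass); x along the bar to the cutting edge, z up out of the face with the chalk ring. Full thickness from x = -67 to +45 mm
- chalk_mark (a point): centre of the white chalk ring (20 mm across) on the top face of the chisel, 28 mm from the chisel's origin towards the cutting edge, 16 mm above the underside
- firebrick: fixed cream firebrick, 230 mm (x) by 115 mm (y) by 32 mm high; the chisel lies on its top roughly along its length. Origin: centre of the underside
- plate: fixed cast-iron surface plate, 300 mm (x) by 250 mm (y), top 40 mm above the bench; origin: centre of the underside. Fixed on it along its x axis are two bright steel parallels, 150 mm long, 12 wide, 25 high, centre lines 35 mm either side of the plate's mid line, spanning x = -115 to +35 mm of the plate
- parallel_left: the fixed steel parallel on the plate's +y side; origin: centre of its underside; long axis x
- parallel_right: the fixed steel parallel on the plate's -y side; origin: centre of its underside; long axis x
- parallels_mid (a point): the point midway between the two parallels, half way along them, level with their tops (65 mm above the bench)
- lens: loose reading lens, 0.15 kg: brass-rimmed glass 84 mm across (74 mm clear), rim 12 mm thick, on a straight black handle 108 mm long, 18 wide, 16 high. Origin: under the centre of the glass, level with the handle's underside; z up, normal to the glass; the handle runs to -x, from x = -60 to -168 mm, its mid-height 8 mm above the origin. It balances at about x = -65 mm
- lens_center (a point): the centre of the glass, mid-thickness, 8 mm above the lens's origin and level with the handle's mid-height
- lens_rest: fixed wooden rest of the lens: base 225 by 95 by 12 mm and two upright blocks, one under the middle of the glass, one with low cheeks under the handle's tail, 150 mm from there; the handle's underside is 40 mm above the bench and free all round between 60 and 139 mm from the glass's middle. Origin: on the bench, under the middle of the glass; the handle points along its -x
- gauge: fixed surface gauge on the far end of the plate: dark base 70 by 55 by 26 mm, upright 8 mm spindle reaching 195 mm above the plate, clamped scriber crossing it. Origin: centre of the underside, on the plate's top; the pointer reaches 60 mm along the gauge's -x, towards the parallels, 11 mm to its -y side
- pointer_tip (a point): the yellow tip of the gauge's pointer; its height, set differently each time at 100 to 130 mm above the plate's top, is the height for the centre of the glass
- hammer: bystander: cross hammer with a 300 mm wooden handle, lying on the bench; leave it
- tongs: bystander: dark smith's tongs 320 mm long, lying on the bench; leave them
- wire_brush: bystander: brush with a wooden handle, 240 mm, lying on the bench; leave it
- oil_can: bystander: green round oil bottle with a red cap, 56 mm across, 130 mm high; leave it
- square: bystander: small engineer's square, steel, 100 mm stock and 130 mm blade, lying on the bench; leave it
- v_block: bystander: steel V-block 60 by 45 by 37 mm; leave it
Things that resemble listed ones, but are neither listed nor needed, are in the scene too. Leave any orange look-alike of the chisel alone. Leave any blue look-alike of the lens alone.

How it is judged:
By the outcome, as a careful person would: the job done as asked, in the order asked, and still so for the second after the job is handed in, while the arm keeps its last pose, push and grip.
It also fails if it takes over 61 s, if anything falls off the work surface, if the arm or the gripper's body presses on something with over 40 N, if the wrist force passes 120 N, or if a joint passes its speed limit or range.

## Working session

There is one attempt and no reset: what is moved stays moved. The work goes in short steps, Python scripts to look and compute and a tool call to move; the robot and the scene stay as the last step left them, time stands still between calls to the robot, and variables do not carry over. Pictures are saved under pics/ and viewed, about 8 in all and at most 12, crops included, and the job is handed in when it is done.

Besides the shell and the picture viewer there is one more tool, called after "Emit:" as name(argument=value, ...), one argument or row to a line, values as JSON. arm_command: Moves the arm, as the interface text tells. Its arguments: {"type":"object","properties":{"series":{"type":"array","items":{"type":"array","items":{"type":"number"}}}},"required":["series"]}

```bash
ls; mkdir -p pics; cat > h.py <<'E'
import numpy as np, cv2
from bench import ctrl, camera, camera_model
from scipy.spatial.transform import Rotation as R
def rot(a):
    a=np.array(a,float)
    return a if a.shape==(3,3) else R.from_quat(a,scalar_first=True).as_matrix()
def shot(n):
    m=camera_model(n); p,d=camera(n)
    np.savez(''+n+'.npz',p=p,d=d,K=m['K'],t=m['position'],A=rot(m['attitude']))
    return p,d,m
def load(n):
    return dict(np.load(''+n+'.npz'))
def cloud(s):
    d=s['d'];K=s['K'];v,u=np.mgrid[:d.shape[0],:d.shape[1]]
    P=np.stack([(u-K[0,2])/K[0,0]*d,(v-K[1,2])/K[1,1]*d,d],-1)
    return P@s['A'].T+s['t']
def ray(s,u,v,z):
    r=s['A']@np.linalg.inv(s['K'])@np.array([u,v,1.]); return s['t']+r*(z-s['t'][2])/r[2]
def proj(s,P):
    c=s['K']@(s['A'].T@(np.array(P)-s['t'])); return c[:2]/c[2]
def save(p,n): cv2.imwrite('pics/'+n,cv2.cvtColor(p,cv2.COLOR_RGB2BGR))
E
python3 - <<'E'
from h import *
for n in('top','side'):
    p,d,m=shot(n); save(p,n+'1.png'); print(n,m['position'],np.round(rot(m['attitude']),3).tolist(),m['K'])
print(ctrl.get_obs(), ctrl.pinch_z)
a=load('top')['p'];b=load('side')['p']
save(cv2.resize(a,(800,600),interpolation=cv2.INTER_CUBIC),'t2.png');save(cv2.resize(b,(800,600),interpolation=cv2.INTER_CUBIC),'s2.png')
E
```

```text
pics
top [0.34442142 0.0017433  1.59893089] [[0.027, -0.996, 0.086], [-1.0, -0.027, 0.001], [0.001, -0.086, -0.996]] [[438.01327754   0.         256.62389478]
 [  0.         438.01327754 194.10733827]
 [  0.           0.           1.        ]]
side [ 0.2233688  -0.96628099  0.87507955] [[0.975, -0.13, 0.18], [-0.222, -0.591, 0.776], [0.006, -0.796, -0.605]] [[363.85527375   0.         253.98430196]
 [  0.         363.85527375 194.08526553]
 [  0.           0.           1.        ]]
{'time_s': 0.1, 'q': array([ 9.81710098e-01,  1.81514151e-01,  1.60789205e+00, -7.30585202e-06,
        1.35381170e+00, -2.06317224e-01]), 'dq': array([ 0.00066618,  0.00018817, -0.00340914,  0.00082648,  0.00019086,
       -0.00013313]), 'joint_efforts': array([ 2.43608474e-04, -4.45882487e+01, -3.52231908e+01, -4.17461260e-04,
        4.24795770e-03,  8.12867853e-06]), 'eef_pos': array([0.21453562, 0.53306841, 0.30305521]), 'eef_rot': array([-3.11440133e-04,  1.90217463e-01,  9.81741644e-01, -7.50579952e-04]), 'wrist_force': array([ 0.36700948, -0.38997645,  0.04350442]), 'torque': array([0.03199615, 0.03651802, 0.04739279]), 'opening': 1.0049251075350083} 0.0539
```

View pics/t2.png

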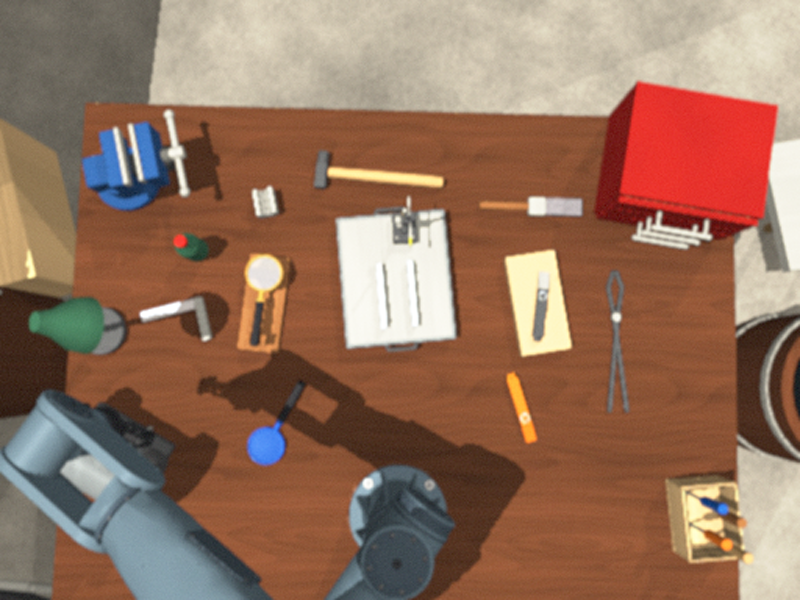

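View pics/s2.png

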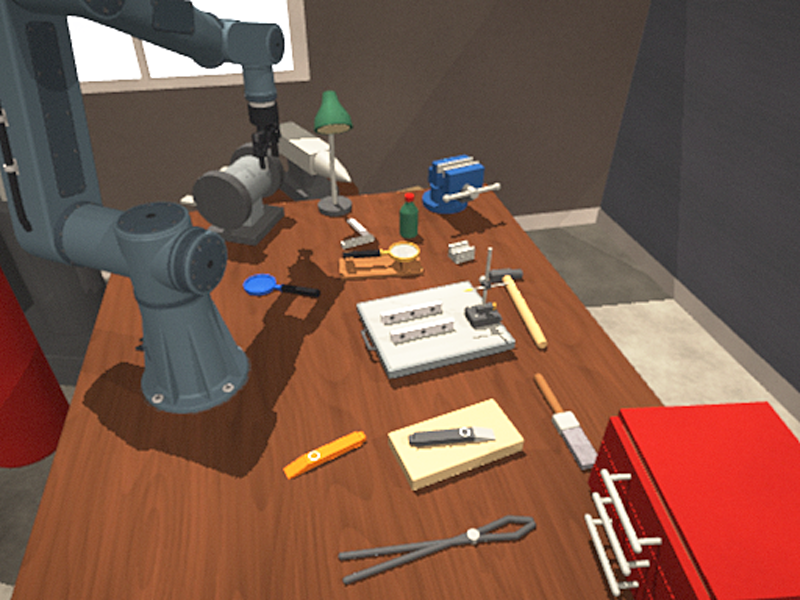

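The top view (800x600) shows the chisel on the firebrick at (543,305), bevel up in the image (+x). The plate is at (396,280), with the parallels at x≈383 and 414 and the gauge at (405,225). The lens is on its rest, with the glass at (265,272) and the handle towards −x. The orange and blue look-alikes are at (521,408) and (267,445). The side view agrees. Next I'll measure from both.

```bash
cat > m1.py <<'E'
from h import *
S={n:load(n) for n in('top','side')}
T=S['top'];C=cloud(T);Cs=cloud(S['side'])
def roi(s,u0,u1,v0,v1,f):  # roi in 800x600 px
    hsv=cv2.cvtColor(s['p'],cv2.COLOR_RGB2HSV).astype(int)
    m=np.zeros(hsv.shape[:2],bool);k=1.5625
    m[int(v0/k):int(v1/k),int(u0/k):int(u1/k)]=1
    return m&f(hsv)
def rect(P):
    r=cv2.minAreaRect((P[:,:2]*1000).astype(np.float32)); return np.round(r[0],1),np.round(r[1],1),round(r[2],1)
def rep(n,m,C,zr=None):
    P=C[m]; 
    if zr: P=P[(P[:,2]>zr[0])&(P[:,2]<zr[1])]
    print(n,len(P),'z',np.round(np.percentile(P[:,2],[5,50,95])*1000,1),'mean',np.round(P[:,:2].mean(0)*1000,1),'rect',*rect(P)); return P
allh=lambda h:h[...,2]>=0
rep('brick',roi(T,495,580,240,365,allh),C,(.022,.04))
rep('chisel dark',roi(T,520,562,262,348,lambda h:h[...,2]<120),C,(.036,.07))
rep('chisel all by z',roi(T,520,562,262,348,allh),C,(.041,.07))
rep('plate',roi(T,325,465,195,355,allh),C,(.03,.05))
rep('parL',roi(T,368,396,255,335,allh),C,(.055,.08))
rep('parR',roi(T,400,428,255,335,allh),C,(.055,.08))
gl=roi(T,235,295,245,300,lambda h:(h[...,0]>15)&(h[...,0]<35)&(h[...,1]>80)&(h[...,2]>120))
rep('brass',gl,C,(.03,.08))
rep('handle',roi(T,240,290,295,348,lambda h:h[...,2]<70),C,(.03,.08))
rep('rest',roi(T,230,300,245,360,allh),C,(.006,.02))
for n,s,c,b in(('top',T,C,(390,450,190,260)),('side',S['side'],Cs,(440,530,280,330))):
    m=roi(s,*b,lambda h:(h[...,0]>22)&(h[...,0]<34)&(h[...,1]>130)&(h[...,2]>110))
    vv,uu=np.nonzero(m);print('yellow',n,len(uu),list(zip(uu,vv))[:30],np.round(c[m]*1000)[:12].tolist())
E
python3 m1.py
python3 - <<'E'
from h import *
a=load('top')['p'][115:235,140:370];b=load('side')['p'][140:300,200:345]
save(cv2.resize(np.vstack([cv2.resize(a,(800,417),interpolation=cv2.INTER_CUBIC)]),(800,417)),'t3.png')
E
```

```text
brick 1747 z [25.3 31.5 37.6] mean [ 491.7 -307.9] rect [ 490.4 -310. ] [230.1 117.4] 10.4
chisel dark 11 z [40.9 46.8 53.4] mean [ 427.2 -305.2] rect [ 447.2 -302.7] [77.6 10.8] 4.6
chisel all by z 265 z [42.1 47.3 52.9] mean [ 471.9 -312.3] rect [ 475.1 -312.3] [146.1  41. ] 3.4
plate 5188 z [33.7 39.5 45.4] mean [530.4  21.1] rect [536.8  20.2] [332.3 249.9] 6.5
parL 145 z [58.3 64.1 69.3] mean [492.   50.1] rect [493.5  50.3] [149.6  12.1] 6.4
parR 144 z [58.3 64.6 69.3] mean [501.5 -18.9] rect [501.2 -19. ] [146.3  12. ] 6.5
brass 133 z [43.6 52.4 57.8] mean [528.  317.3] rect [536.8 321.3] [83.9 87.9] 42.8
handle 59 z [48.4 54.7 60. ] mean [424.4 327. ] rect [423.7 326.7] [10.7 85.9] 85.4
rest 896 z [ 6.6 11.4 17.2] mean [454.6 321.2] rect [479.1 323.4] [267.8 160.9] 3.0
yellow top 6 [(np.int64(262), np.int64(153)), (np.int64(263), np.int64(153)), (np.int64(261), np.int64(154)), (np.int64(262), np.int64(154)), (np.int64(263), np.int64(154)), (np.int64(262), np.int64(155))] [[609.0, -10.0, 145.0], [623.0, -15.0, 70.0], [621.0, -8.0, 58.0], [606.0, -11.0, 142.0], [620.0, -15.0, 65.0], [603.0, -11.0, 139.0]]
yellow side 3 [(np.int64(299), np.int64(185)), (np.int64(300), np.int64(185)), (np.int64(301), np.int64(185))] [[603.0, -13.0, 145.0], [608.0, -9.0, 141.0], [611.0, -11.0, 142.0]]
```

View pics/t3.png

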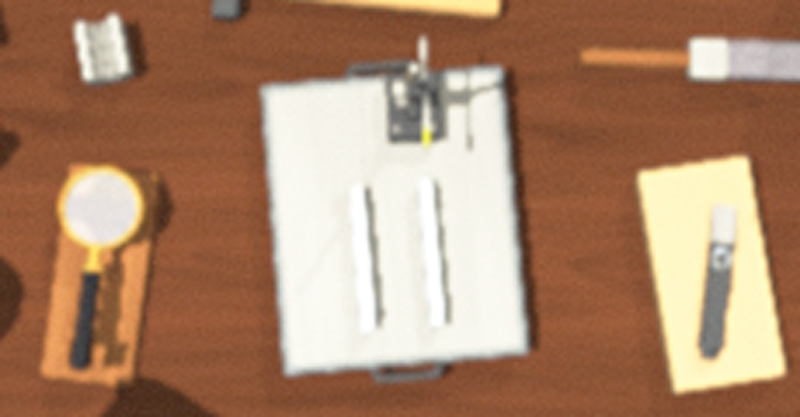

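Emit:
arm_command(
  series=[
    [-0.012, -0.015, 0, 0, 0, 0, 0.085],
    [-0.036, -0.045, 0, 0, 0, 0, 0.085],
    [-0.066, -0.082, 0, 0, 0, 0, 0.085],
    [-0.096, -0.119, 0, 0, 0, 0, 0.085],
    [-0.126, -0.156, 0, 0, 0, 0, 0.085],
  ],
)

```text
time_s: 0.6
eef_pos: [0.2732, 0.3399, 0.3034]
eef_rot: [-0.0, 0.19, 0.982, -0.0]
wrist_force: [0.6, -0.9, 0.9]
opening: 0.995
```

Emit:
arm_command(
  series=[
    [-0.03, -0.037, 0, 0, 0, 0, 0.085],
    [-0.06, -0.074, 0, 0, 0, 0, 0.085],
    [-0.09, -0.112, 0, 0, 0, 0, 0.085],
    [-0.12, -0.149, 0, 0, 0, 0, 0.085],
    [-0.15, -0.186, 0, 0, 0, 0, 0.085],
  ],
)

```text
time_s: 1.1
eef_pos: [0.3429, 0.1113, 0.3038]
eef_rot: [0.0, 0.19, 0.982, 0.0]
wrist_force: [0.2, -0.1, 0.4]
opening: 0.994
```

Emit:
arm_command(
  series=[
    [-0.03, -0.037, 0, 0, 0, 0, 0.085],
    [-0.06, -0.074, 0, 0, 0, 0, 0.085],
    [-0.09, -0.112, 0, 0, 0, 0, 0.085],
    [-0.12, -0.149, 0, 0, 0, 0, 0.085],
    [-0.15, -0.186, 0, 0, 0, 0, 0.085],
  ],
)

```text
time_s: 1.6
eef_pos: [0.4126, -0.1176, 0.3038]
eef_rot: [0.0, 0.191, 0.982, 0.0]
wrist_force: [-0.1, 0.6, 0.2]
opening: 0.992
```

Emit:
arm_command(
  series=[
    [-0.03, -0.037, 0, 0, 0, -3.4, 0.085],
    [-0.06, -0.074, 0, 0, 0, -6.8, 0.085],
    [-0.09, -0.112, 0, 0, 0, -10.2, 0.085],
    [-0.112, -0.139, 0, 0, 0, -13.6, 0.085],
    [-0.128, -0.159, 0, 0, 0, -17, 0.085],
  ],
)

```text
time_s: 2.1
eef_pos: [0.4721, -0.3132, 0.3031]
eef_rot: [-0.0, 0.043, 0.999, 0.0]
wrist_force: [-0.1, -0.3, -0.3]
opening: 0.997
```

Good tracking. Now a close look with the wrist camera.

```bash
python3 - <<'E'
from h import *
o=ctrl.get_obs();p,d,m=shot('wrist');s=load('wrist');C=cloud(s)
print(o['eef_pos'],np.round(s['t'],4),np.round(s['A'],3).tolist())
save(p,'w1.png')
g=cv2.cvtColor(p,cv2.COLOR_RGB2HSV)
mb=(C[...,2]>.040)&(C[...,2]<.06)&(np.hypot(C[...,0]-.472,C[...,1]+.312)<.11)
P=C[mb];print('chisel by z',len(P),np.percentile(P[:,2],[5,50,95]),cv2.minAreaRect((P[:,:2]*1000).astype(np.float32)))
md=((g[...,2]<110)&(np.hypot(C[...,0]-.472,C[...,1]+.312)<.11)).astype(np.uint8)
cs,_=cv2.findContours(cv2.morphologyEx(md,cv2.MORPH_OPEN,np.ones((3,3))),cv2.RETR_EXTERNAL,cv2.CHAIN_APPROX_NONE)
c=max(cs,key=cv2.contourArea);Q=np.array([ray(s,u,v,.048) for u,v in c[:,0]])
print('dark',cv2.contourArea(c),cv2.minAreaRect((Q[:,:2]*1000).astype(np.float32)),cv2.minAreaRect(c))
E
```

```text
[ 0.47206491 -0.31322769  0.30310632] [ 0.3898 -0.3058  0.3734] [[0.086, 0.943, 0.323], [0.996, -0.081, -0.027], [0.001, 0.324, -0.946]]
chisel by z 3341 [0.04341124 0.04803602 0.04948932] ((477.12261962890625, -312.40118408203125), (23.839075088500977, 150.706298828125), 84.41045379638672)
dark 28584.5 ((671.76171875, -331.4302673339844), (650.8331909179688, 190.57423400878906), 85.01622009277344) ((255.5, 317.0), (132.0, 511.0), 90.0)
```

View pics/w1.png

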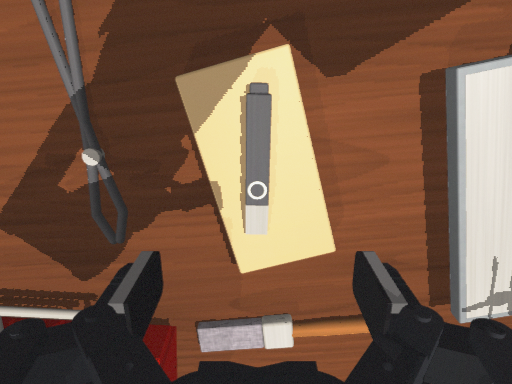

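The wrist view shows the chisel with its ring at (257,189) and bevel at (257,220), towards +x. The tail end is at (258,90).

```bash
cat >> h.py <<'E'
def plan(x,y,z,ang):
    "tool-frame shift and rz (deg) from measured pose to TCP x,y,z with tool x at world angle ang, tool down"
    o=ctrl.get_obs();A=rot(o['eef_rot']);a=np.radians(ang)
    B=np.array([[np.cos(a),np.sin(a),0],[np.sin(a),-np.cos(a),0],[0,0,-1]])
    print('shift',np.round(A.T@(np.array([x,y,z])-o['eef_pos']),4),'rv',np.round(R.from_matrix(A.T@B).as_rotvec(degrees=True),2),'t',o['time_s'])
E
python3 - <<'E'
from h import *
s=load('wrist')
g=cv2.cvtColor(s['p'],cv2.COLOR_RGB2GRAY)
c=cv2.connectedComponentsWithStats((g[170:202,242:272]>200).astype(np.uint8));print(c[2][:4].tolist(),c[3][:4])
r=ray(s,257.3,189.5,.048);a=np.radians(-5.6);ax=np.array([np.cos(a),np.sin(a),0])
t=ray(s,258.5,84,.046);b=ray(s,256,233,.034)
o=r-.028*ax;print('ring',r,'origin',o,'tail',t,'edge',b,'ang',np.degrees(np.arctan2(*(r-ray(s,258,96,.048))[[1,0]])))
print('dist tail',(r-t)@ax,'edge',(b-r)@ax)
plan(o[0],o[1],.032+.0755,174.4)
E
```

```text
[[0, 0, 28, 32, 754], [27, 0, 3, 32, 74], [6, 11, 19, 18, 132]] [[13.066313   14.62334218]
 [28.2972973  16.98648649]
 [14.95454545 19.67424242]]
ring [ 0.50604256 -0.31539864  0.048     ] origin [ 0.47817619 -0.31266631  0.048     ] tail [ 0.40307591 -0.3054357   0.046     ] edge [ 0.56230912 -0.32167023  0.034     ] ang -5.3114335818800535
dist tail 0.1034474424435086 edge 0.05661002152645824
shift [-0.0053  0.0041  0.1957] rv [-0.1   0.02  0.81] t 2.15
```

Emit:
arm_command(
  series=[
    [-0.005, 0.004, 0.02, 0, 0, 0.8, 0.06],
    [-0.005, 0.004, 0.055, 0, 0, 0.8, 0.06],
    [-0.005, 0.004, 0.095, 0, 0, 0.8, 0.06],
    [-0.005, 0.004, 0.13, 0, 0, 0.8, 0.06],
    [-0.005, 0.004, 0.155, 0, 0, 0.8, 0.06],
  ],
)

```text
time_s: 2.65
eef_pos: [0.4762, -0.3059, 0.1459]
eef_rot: [-0.001, 0.05, 0.999, 0.001]
wrist_force: [0.5, -0.7, -0.2]
opening: 0.704
```

Emit:
arm_command(
  series=[
    [0, 0, 0.015, 0, 0, 0, 0.06],
    [0, 0, 0.025, 0, 0, 0, 0.06],
    [0, 0, 0.034, 0, 0, 0, 0.06],
    [0, 0, 0.04, 0, 0, 0, 0.06],
    [0, 0, 0.042, 0, 0, 0, 0.06],
  ],
)

```text
time_s: 3.15
eef_pos: [0.4776, -0.3074, 0.107]
eef_rot: [0.0, 0.05, 0.999, -0.0]
wrist_force: [0.8, 0.0, 0.1]
opening: 0.702
```

Emit:
arm_command(
  series=[
    [0, 0, 0, 0, 0, 0, 0.04],
    [0, 0, 0, 0, 0, 0, 0.03],
    [0, 0, 0, 0, 0, 0, 0.015],
    [0, 0, 0, 0, 0, 0, 0.01],
    [0, 0, 0, 0, 0, 0, 0.01],
  ],
)

```text
time_s: 3.65
eef_pos: [0.4782, -0.3088, 0.1087]
eef_rot: [0.001, 0.05, 0.999, -0.002]
wrist_force: [-0.7, -2.8, 5.4]
opening: 0.259
```

Emit:
arm_command(
  series=[
    [0, 0, 0, 0, 0, 0, 0.01],
    [0, 0, 0, 0, 0, 0, 0.01],
    [0, 0, 0, 0, 0, 0, 0.01],
    [0, 0, 0, 0, 0, 0, 0.01],
    [0, 0, 0, 0, 0, 0, 0.01],
  ],
)

```text
time_s: 4.15
eef_pos: [0.4782, -0.3088, 0.1087]
eef_rot: [0.001, 0.05, 0.999, -0.002]
wrist_force: [-0.3, -3.3, 5.2]
opening: 0.263
```

Emit:
arm_command(
  series=[
    [0, 0, -0.004, 0, 0, 0, 0.01],
    [0, 0, -0.015, 0, 0, 0, 0.01],
    [0, 0, -0.045, 0, 0, 0, 0.01],
    [0, 0, -0.07, 0, 0, 0, 0.01],
    [0, 0, -0.08, 0, 0, 0, 0.01],
  ],
)

```text
time_s: 4.65
eef_pos: [0.4782, -0.3076, 0.1896]
eef_rot: [0.001, 0.05, 0.999, -0.001]
wrist_force: [1.1, -0.9, -4.1]
opening: 0.258
```

```bash
python3 - <<'E'
from h import *
o=ctrl.get_obs();p,d,m=shot('wrist');s=load('wrist');C=cloud(s)
print(o['eef_pos'],o['eef_rot'],o['wrist_force'],o['opening'])
save(p,'w2.png')
E
```

```text
[ 0.47817368 -0.307621    0.18959799] [ 1.32852901e-03  4.98928108e-02  9.98753200e-01 -9.94258342e-04] [ 1.05265373 -0.85252207 -4.06171182] 0.25819828181516385
```

View pics/w2.png

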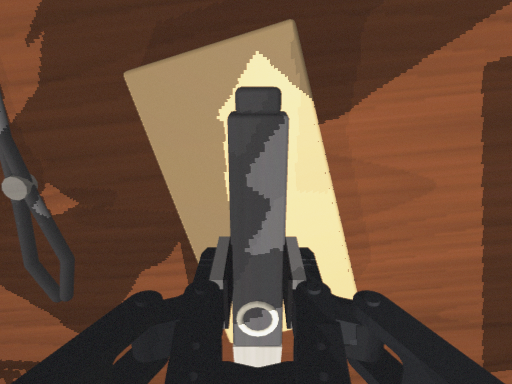

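The chisel is held level between the pads, with the ring at (257,319), clear of the brick. Now I'll measure it in the tool frame.

```bash
cat > held.py <<'E'
from h import *
s=load('wrist');o=ctrl.get_obs();C=cloud(s);A=rot(o['eef_rot'])
L=(C-o['eef_pos'])@A   # tool frame
P=L[125:235,236:282].reshape(-1,3)
c,_,_,_=np.linalg.lstsq(np.c_[P[:,:2],np.ones(len(P))],P[:,2],rcond=None)
r=(P[:,2]-np.c_[P[:,:2],np.ones(len(P))]@c);k=abs(r)<.003
c,_,_,_=np.linalg.lstsq(np.c_[P[k][:,:2],np.ones(k.sum())],P[k][:,2],rcond=None)
print('top face z=ax+by+c',c,'tilt deg x',np.degrees(c[0]),np.degrees(c[1]),r.std())
def onplane(u,v):
    d=A.T@s['A']@np.linalg.inv(s['K'])@np.array([u,v,1.]);t=A.T@(s['t']-o['eef_pos'])
    k=(c[0]*t[0]+c[1]*t[1]+c[2]-t[2])/(d[2]-c[0]*d[0]-c[1]*d[1]);return t+k*d
g=cv2.cvtColor(s['p'],cv2.COLOR_RGB2GRAY)
m=np.zeros_like(g);m[300:338,232:284]=g[300:338,232:284]>185
cs,_=cv2.findContours(m,cv2.RETR_EXTERNAL,cv2.CHAIN_APPROX_NONE);cc=max(cs,key=cv2.contourArea);e=cv2.minEnclosingCircle(cc);bb=cv2.boundingRect(cc);print('ring px',e,bb)
u,v=bb[0]+bb[2]/2-.5,bb[1]+bb[3]/2-.5
print('ring tool',onplane(u,v))
# side edges
for v in(130,160,190,220):
    row=g[v].astype(int);print(v,[int(x) for x in np.nonzero(abs(np.diff(row))>25)[0] if 200<x<310])
E
python3 held.py
```

```text
top face z=ax+by+c [-0.00744159 -0.00696168  0.0611541 ] tilt deg x -0.42637157335285725 -0.39887466160076934 0.007861860788504146
ring px ((257.5, 319.0), 20.597429275512695) (237, 306, 42, 31)
ring tool [-0.03063328  0.00081642  0.06137638]
130 [223, 224, 226, 227, 273, 287, 288]
160 [224, 225, 227, 228, 254, 286, 287]
190 [225, 226, 228, 229, 252, 285, 286]
220 [229, 264, 284, 285]
```

Emit:
arm_command(
  series=[
    [0.001, 0.012, -0.004, 0, 0, 5, 0.01],
    [0.003, 0.038, -0.01, 0, 0, 13.5, 0.01],
    [0.005, 0.07, -0.01, 0, 0, 22, 0.01],
    [0.007, 0.105, -0.01, 0, 0, 30.5, 0.01],
    [0.009, 0.14, -0.01, 0, 0, 39, 0.01],
  ],
)

```text
time_s: 5.2
eef_pos: [0.4814, -0.1653, 0.1955]
eef_rot: [-0.001, 0.384, 0.923, 0.0]
wrist_force: [0.8, -0.4, -5.4]
opening: 0.254
```

Emit:
arm_command(
  series=[
    [0.03, 0.034, 0, 0, 0, 8.5, 0.01],
    [0.06, 0.068, 0, 0, 0, 17, 0.01],
    [0.09, 0.101, 0, 0, 0, 25.5, 0.01],
    [0.112, 0.126, 0, 0, 0, 33, 0.01],
    [0.124, 0.14, 0, 0, 0, 38.8, 0.01],
  ],
)

```text
time_s: 5.7
eef_pos: [0.4914, 0.0228, 0.1955]
eef_rot: [-0.002, 0.667, 0.745, -0.0]
wrist_force: [-0.3, -0.1, -5.1]
opening: 0.262
```

```bash
python3 - <<'E'
from h import *
o=ctrl.get_obs();p,d,m=shot('wrist');s=load('wrist');C=cloud(s)
print(o['eef_pos'],o['eef_rot'],o['wrist_force'],o['opening'])
save(p,'w3.png')
plan(.4965,.018,.2,96.5)
for a in (( .04,.08),):
  M=(C[...,2]>.055)&(C[...,2]<.075)&(abs(C[...,0]-.497)<.1)&(abs(C[...,1]-.016)<.07)
  for l,h in((.02,.09),(-.05,.005)):
    Q=C[M&(C[...,1]>l)&(C[...,1]<h)];print(len(Q),Q[:,2].mean() if len(Q) else 0,cv2.minAreaRect((Q[:,:2]*1000).astype(np.float32)) if len(Q) else 0)
E
```

```text
[0.49140126 0.0227986  0.19550918] [-1.52766164e-03  6.67369850e-01  7.44724781e-01 -3.87267381e-04] [-0.28088569 -0.11417001 -5.11437936] 0.26172604802009497
shift [-0.0069  0.0044 -0.0045] rv [-0.14 -0.18 -0.56] t 5.75
4052 0.06433820086317754 ((495.40435791015625, 51.06651306152344), (150.38446044921875, 12.59546184539795), 6.50148868560791)
2241 0.06335548803277134 ((503.447021484375, -18.040464401245117), (149.7013702392578, 13.169976234436035), 6.857778072357178)
```

View pics/w3.png

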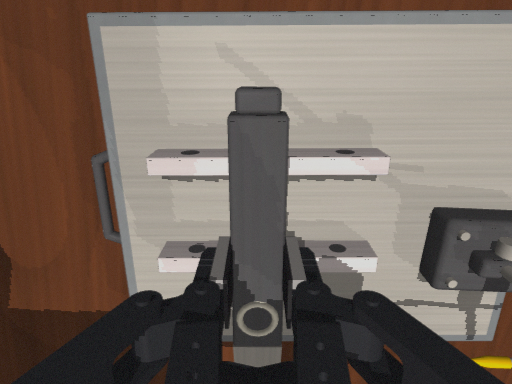

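The wrist view shows the chisel hanging across both parallels (rows 160 and 255), with their mid at about (268,210). The pointer's yellow tip is at (490,362). Next is a small correction, then lowering.

```bash
python3 - <<'E'
from h import *
plan(.4982,.0191,.148,96.6)
E
```

```text
shift [-0.0062  0.0063  0.0475] rv [-0.14 -0.18 -0.66] t 5.75
```

Emit:
arm_command(
  series=[
    [-0.003, 0.003, 0.008, 0, 0, -0.7, 0.01],
    [-0.006, 0.006, 0.02, 0, 0, -0.7, 0.01],
    [-0.006, 0.006, 0.033, 0, 0, -0.7, 0.01],
    [-0.006, 0.006, 0.043, 0, 0, -0.7, 0.01],
    [-0.006, 0.006, 0.046, 0, 0, -0.7, 0.01],
  ],
)

```text
time_s: 6.25
eef_pos: [0.4981, 0.0139, 0.1485]
eef_rot: [-0.002, 0.662, 0.75, -0.001]
wrist_force: [-0.2, -0.5, -4.4]
opening: 0.262
```

Emit:
arm_command(
  series=[
    [0, 0, 0.001, 0, 0, 0, 0.01],
    [0, 0, 0.002, 0, 0, 0, 0.01],
    [0, 0, 0.003, 0, 0, 0, 0.01],
    [0, 0, 0.004, 0, 0, 0, 0.01],
    [0, 0, 0.004, 0, 0, 0, 0.01],
  ],
)

```text
time_s: 6.75
eef_pos: [0.4996, 0.0144, 0.1471]
eef_rot: [0.0, 0.661, 0.75, 0.0]
wrist_force: [-0.1, -0.6, -5.3]
opening: 0.262
```

Emit:
arm_command(
  series=[
    [0, 0, 0, 0, 0, 0, 0.01],
    [0, 0, 0, 0, 0, 0, 0.01],
    [0, 0, 0, 0, 0, 0, 0.01],
    [0, 0, 0, 0, 0, 0, 0.01],
    [0, 0, 0, 0, 0, 0, 0.01],
  ],
)

```text
time_s: 7.25
eef_pos: [0.4995, 0.0144, 0.1469]
eef_rot: [0.0, 0.662, 0.75, 0.0]
wrist_force: [0.3, 0.0, -6.1]
opening: 0.258
```

```bash
cat > meas.py <<'E'
from h import *
p,d,m=shot('wrist');o=ctrl.get_obs();s=load('wrist');C=cloud(s)
print(o['eef_pos'],o['eef_rot'],o['wrist_force'],o['time_s'])
save(p,'w4.png')
M=(C[...,2]>.055)&(C[...,2]<.075)&(abs(C[...,0]-.497)<.1)&(abs(C[...,1]-.016)<.07)
c=[]
for l,h in((.02,.09),(-.05,.005)):
    Q=C[M&(C[...,1]>l)&(C[...,1]<h)];r=cv2.minAreaRect((Q[:,:2]*1000).astype(np.float32));print(len(Q),np.median(Q[:,2]),r);c.append(r[0])
print('mid',np.mean(c,0))
plan(.4982,.0191,.1425,96.6)
E
python3 meas.py
```

```text
[0.49948671 0.01439566 0.14689456] [-6.96906134e-06  6.61523121e-01  7.49924770e-01 -2.86273107e-06] [ 0.46826087  0.22562601 -5.17501707] 7.3
7471 0.06504669278835024 ((493.96075439453125, 62.98811340332031), (150.17816162109375, 37.046546936035156), 6.520212650299072)
2190 0.06243737178388484 ((503.3525085449219, -17.940073013305664), (150.14976501464844, 12.850872993469238), 6.542921543121338)
mid [498.65663147  22.5240202 ]
shift [ 0.0048 -0.0007  0.0044] rv [-0.   -0.    0.57] t 7.3
```

```bash
cp held.py held2.py; python3 held2.py; python3 - <<'E'
from h import *
plan(.4985,.0193,.143,96.6)
E
```

```text
top face z=ax+by+c [-0.00628725 -0.00455627  0.06061069] tilt deg x -0.3602327691697316 -0.26105519105092456 0.0074542800669234795
shift [ 0.005  -0.0004  0.0039] rv [-0.   -0.    0.57] t 7.3Traceback (most recent call last):
  File "held2.py", line 14, in <module>
    cs,_=cv2.findContours(m,cv2.RETR_EXTERNAL,cv2.CHAIN_APPROX_NONE);cc=max(cs,key=cv2.contourArea);e=cv2.minEnclosingCircle(cc);bb=cv2.boundingRect(cc);print('ring px',e,bb)
                                                                        ~~~^^^^^^^^^^^^^^^^^^^^^^^^
ValueError: max() iterable argument is empty
```

```bash
sed -i 's/>185/>110/' held2.py; python3 held2.py
```

```text
top face z=ax+by+c [-0.00628725 -0.00455627  0.06061069] tilt deg x -0.3602327691697316 -0.26105519105092456 0.0074542800669234795
ring px ((257.01251220703125, 320.0), 20.01258659362793) (237, 304, 41, 32)
ring tool [-0.02874446  0.00086669  0.06078746]
130 [226, 227, 288]
160 [227, 287]
190 [210, 286, 297, 302]
220 [229, 284, 285]
```

Emit:
arm_command(
  series=[
    [0.0015, 0, 0, 0, 0, 0.3, 0.01],
    [0.003, -0.0005, 0.001, 0, 0, 0.6, 0.01],
    [0.003, -0.0005, 0.002, 0, 0, 0.6, 0.01],
    [0.003, -0.0005, 0.003, 0, 0, 0.6, 0.01],
    [0.003, -0.0005, 0.004, 0, 0, 0.6, 0.01],
  ],
)

```text
time_s: 7.8
eef_pos: [0.4986, 0.0173, 0.1428]
eef_rot: [-0.0, 0.665, 0.746, -0.0]
wrist_force: [-0.0, 1.1, -4.3]
opening: 0.26
```

Emit:
arm_command(
  series=[
    [0, 0, 0, 0, 0, 0, 0.01],
    [0, 0, 0, 0, 0, 0, 0.01],
    [0, 0, 0.0005, 0, 0, 0, 0.01],
    [0, 0, 0.001, 0, 0, 0, 0.01],
    [0, 0, 0.001, 0, 0, 0, 0.01],
  ],
)

```text
time_s: 8.3
eef_pos: [0.4986, 0.0173, 0.1418]
eef_rot: [-0.0, 0.665, 0.746, -0.0]
wrist_force: [0.7, 0.3, -5.2]
opening: 0.258
```

Emit:
arm_command(
  series=[
    [0, 0, 0.0005, 0, 0, 0, 0.01],
    [0, 0, 0.0005, 0, 0, 0, 0.01],
    [0, 0, 0.001, 0, 0, 0, 0.01],
    [0, 0, 0.001, 0, 0, 0, 0.01],
    [0, 0, 0.001, 0, 0, 0, 0.01],
  ],
)

```text
time_s: 8.8
eef_pos: [0.4987, 0.0173, 0.1417]
eef_rot: [0.0, 0.665, 0.747, -0.0]
wrist_force: [-3.2, 0.7, 6.0]
opening: 0.264
```

Emit:
arm_command(
  series=[
    [0, 0, 0.0005, 0, 0, 0, 0.01],
    [0, 0, 0.0005, 0, 0, 0, 0.01],
    [0, 0, 0.001, 0, 0, 0, 0.01],
    [0, 0, 0.001, 0, 0, 0, 0.01],
    [0, 0, 0.001, 0, 0, 0, 0.01],
  ],
)

```text
time_s: 9.3
eef_pos: [0.4987, 0.0173, 0.1416]
eef_rot: [-0.0, 0.665, 0.747, -0.0]
wrist_force: [-8.1, 0.4, 15.5]
opening: 0.258
```

Emit:
arm_command(
  series=[
    [0, 0, -0.001, 0, 0, 0, 0.01],
    [0, 0, -0.0015, 0, 0, 0, 0.015],
    [0, 0, -0.0015, 0, 0, 0, 0.03],
    [0, 0, -0.0015, 0, 0, 0, 0.05],
    [0, 0, -0.0015, 0, 0, 0, 0.06],
  ],
)

```text
time_s: 9.8
eef_pos: [0.4991, 0.0172, 0.1416]
eef_rot: [0.0, 0.665, 0.746, 0.0]
wrist_force: [-0.9, -0.1, 0.5]
opening: 0.678
```

Emit:
arm_command(
  series=[
    [0, 0, 0, 0, 0, 0, 0.06],
    [0, 0, -0.01, 0, 0, 0, 0.06],
    [0, 0, -0.035, 0, 0, 0, 0.06],
    [0, 0, -0.075, 0, 0, 0, 0.06],
    [0, 0, -0.11, 0, 0, 0, 0.06],
  ],
)

```text
time_s: 10.3
eef_pos: [0.4986, 0.0173, 0.2535]
eef_rot: [0.0, 0.665, 0.746, 0.0]
wrist_force: [1.0, -1.2, 0.5]
opening: 0.703
```

Emit:
arm_command(
  series=[
    [0.02, 0, -0.02, 0, 0, 0, 0.06],
    [0.05, 0, -0.03, 0, 0, 0, 0.06],
    [0.08, 0, -0.03, 0, 0, 0, 0.06],
    [0.09, 0, -0.03, 0, 0, 0, 0.06],
    [0.09, 0, -0.03, 0, 0, 0, 0.06],
  ],
)

```text
time_s: 10.8
eef_pos: [0.4881, 0.1077, 0.2818]
eef_rot: [0.0, 0.665, 0.747, 0.0]
wrist_force: [-0.0, -0.0, 0.2]
opening: 0.701
```

```bash
python3 - <<'E'
from h import *
o=ctrl.get_obs();p,d,m=shot('wrist')
print(o['eef_pos'],o['eef_rot'],o['time_s'])
save(p,'w5.png')
E
```

```text
[0.48805771 0.1076896  0.28178147] [1.81778293e-04 6.64507322e-01 7.47281727e-01 7.95059008e-05] 10.8
```

View pics/w5.png

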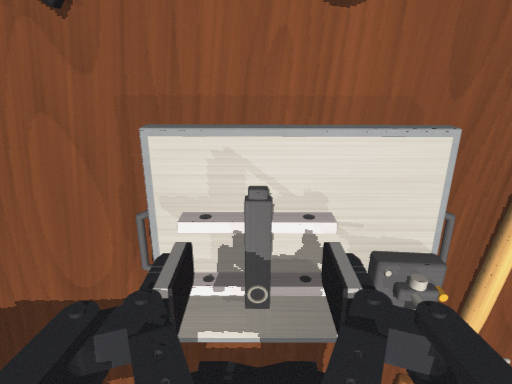

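The chisel lies across both parallels with its ring at (257,294). The pointer's yellow tip is visible at (443,297).

```bash
cat > m5.py <<'E'
from h import *
s=load('wrist');C=cloud(s);p=s['p'];h=cv2.cvtColor(p,cv2.COLOR_RGB2HSV)
r=ray(s,257.5,294.3,.081);print('ring',r)
Q=C[(C[...,2]>.077)&(C[...,2]<.085)&(abs(C[...,0]-.5)<.03)&(abs(C[...,1]-.016)<.1)]
b=cv2.minAreaRect((Q[:,:2]*1000).astype(np.float32));print('chisel',np.median(Q[:,2]),b)
M=(C[...,2]>.055)&(C[...,2]<.072)&(abs(C[...,0]-.497)<.1)
for l,k in((.02,.07),(-.04,.005)):
    Q=C[M&(C[...,1]>l)&(C[...,1]<k)];print('par',np.median(Q[:,2]),cv2.minAreaRect((Q[:,:2]*1000).astype(np.float32)))
def yel(s):
    h=cv2.cvtColor(s['p'],cv2.COLOR_RGB2HSV);return (h[...,0]>22)&(h[...,0]<33)&(h[...,1]>150)&(h[...,2]>110)
rays=[]
for n,bx in(('wrist',(425,470,280,310)),('top',(250,275,145,165)),('side',(285,315,175,195))):
    t=load(n);m=np.zeros((384,512),bool);m[bx[2]:bx[3],bx[0]:bx[1]]=1;m&=yel(t);v,u=np.nonzero(m);D=cloud(t)[m]
    print(n,len(u),u.mean(),v.mean(),(u.min(),u.max(),v.min(),v.max()),'depth med',np.median(D,0))
    d=t['A']@np.linalg.inv(t['K'])@[u.mean(),v.mean(),1];rays.append((n,t['t'],d/np.linalg.norm(d)))
def tri(L):
    A=sum(np.eye(3)-np.outer(d,d) for _,_,d in L);b=sum((np.eye(3)-np.outer(d,d))@t for _,t,d in L);return np.linalg.solve(A,b)
print('tri all',tri(rays))
for i in range(3):print('without',rays[i][0],tri(rays[:i]+rays[i+1:]))
E
python3 m5.py
```

```text
ring [ 0.50331332 -0.01086385  0.081     ]
chisel 0.08101435248008135 ((499.17864990234375, 26.630870819091797), (23.729616165161133, 137.1001434326172), 6.062530517578125)
par 0.06480586098551272 ((495.5216369628906, 51.307559967041016), (150.2845916748047, 13.28599739074707), 6.481473922729492)
par 0.064592147906738 ((504.1690673828125, -17.781442642211914), (136.1658172607422, 13.667745590209961), 6.636192321777344)m5.py:14: RuntimeWarning: Mean of empty slice.
  print(n,len(u),u.mean(),v.mean(),(u.min(),u.max(),v.min(),v.max()),'depth med',np.median(D,0))
  ret = ret.dtype.type(ret / rcount)
Traceback (most recent call last):
  File "m5.py", line 14, in <module>
    print(n,len(u),u.mean(),v.mean(),(u.min(),u.max(),v.min(),v.max()),'depth med',np.median(D,0))
                                      ~~~~~^^
ValueError: zero-size array to reduction operation minimum which has no identity
```

```bash
sed -i 's/>22)&(h\[...,0\]<33)/>17)\&(h[...,0]<34)/; s/(425,470,280,310)/(436,452,288,304)/; s/>150)&(h/>130)\&(h/' m5.py; python3 m5.py | tail -8
```

```text
par 0.064592147906738 ((504.1690673828125, -17.781442642211914), (136.1658172607422, 13.667745590209961), 6.636192321777344)
wrist 86 441.9651162790698 295.01162790697674 (np.int64(437), np.int64(447), np.int64(288), np.int64(301)) depth med [0.67986537 0.00767038 0.07955199]
top 6 262.1666666666667 153.83333333333334 (np.int64(261), np.int64(263), np.int64(153), np.int64(155)) depth med [ 0.61440762 -0.01058535  0.1044433 ]
side 3 300.0 185.0 (np.int64(299), np.int64(301), np.int64(185), np.int64(185)) depth med [ 0.60835223 -0.01052329  0.14189548]
tri all [0.62616789 0.01416316 0.11999927]
without wrist [ 0.60689917 -0.01117315  0.14296808]
without top [0.6367079  0.0355807  0.11534542]
without side [0.6368566 0.0073489 0.103012 ]
```

The yellow blob at (442,295) is a brass knob on the gauge, not the tip, so I need a better view of the pointer.

```bash
python3 - <<'E'
from h import *
s=load('wrist');o=ctrl.get_obs();A=rot(o['eef_rot']);tip=np.array([.605,-.011,.143])
for sh in((0,0,0),(0,.0,-.05),(0,.08,-.05),(.05,.08,-.05),(.05,.05,-.05),(.1,.08,-.05),(-.02,.05,-.06)):
    q=dict(s);q['t']=s['t']+A@np.array(sh);print(sh,proj(q,tip),o['eef_pos']+A@np.array(sh))
E
```

```text
(0, 0, 0) [385.1582142  356.36046996] [0.4882189  0.10675686 0.28151368]
(0, 0.0, -0.05) [365.89191656 313.20814092] [0.48821704 0.1067851  0.33151367]
(0, 0.08, -0.05) [280.0361148  313.21836545] [0.56767779 0.11605816 0.33151139]
(0.05, 0.08, -0.05) [278.89485408 355.26057756] [0.56188212 0.16572112 0.33148313]
(0.05, 0.05, -0.05) [309.52472573 355.25289733] [0.53208434 0.16224372 0.33148398]
(0.1, 0.08, -0.05) [277.85981697 393.3896826 ] [0.55608645 0.21538408 0.33145487]
(-0.02, 0.05, -0.06) [311.72151383 288.43800661] [0.54019791 0.09272123 0.34152355]
```

Emit:
arm_command(
  series=[
    [0, 0, -0.02, 0, 0, 0, 0.08],
    [-0.005, 0.02, -0.05, 0, 0, 0, 0.08],
    [-0.015, 0.06, -0.055, 0, 0, 0, 0.08],
    [-0.03, 0.085, -0.055, 0, 0, 0, 0.08],
    [-0.03, 0.09, -0.055, 0, 0, 0, 0.08],
  ],
)

```text
time_s: 11.35
eef_pos: [0.5836, 0.0842, 0.3361]
eef_rot: [0.001, 0.667, 0.745, -0.0]
wrist_force: [-0.2, 0.0, 0.4]
opening: 0.941
```

```bash
python3 - <<'E'
from h import *
import shutil
p,d,m=shot('wrist');shutil.copy('wrist.npz','pA.npz');save(p,'w6.png');s=load('pA');print(proj(s,[.605,-.011,.143]),ctrl.get_obs()['eef_pos'])
E
```

```text
[267.84001489 278.54240946] [0.58265906 0.08506851 0.33557763]
```

Emit:
arm_command(
  series=[
    [-0.01, 0, 0, 0, 0, 0, 0.08],
    [-0.03, 0, 0, 0, 0, 0, 0.08],
    [-0.05, 0, 0, 0, 0, 0, 0.08],
    [-0.05, 0, 0, 0, 0, 0, 0.08],
    [-0.05, 0, 0, 0, 0, 0, 0.08],
  ],
)

```text
time_s: 11.9
eef_pos: [0.5861, 0.0372, 0.3363]
eef_rot: [-0.0, 0.666, 0.746, -0.0]
wrist_force: [0.2, -0.1, 0.6]
opening: 0.936
```

```bash
python3 - <<'E'
from h import *
import shutil
p,d,m=shot('wrist');shutil.copy('wrist.npz','pB.npz');s=load('pB');a=load('pA')
print(proj(s,[.605,-.011,.143]),ctrl.get_obs()['eef_pos'])
u=np.hstack([a['p'][180:384,150:400],p[180:384,150:400]]);save(cv2.resize(u,(800,326)),'w7.png')
E
```

```text
[271.61224064 232.34970843] [0.58620252 0.03765731 0.33637566]
```

View pics/w7.png

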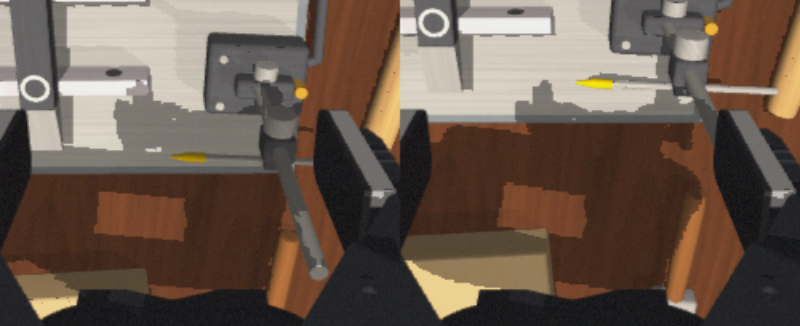

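The two views show the yellow tip at about (256,277) in A and (259,232) in B. Next I'll triangulate it.

```bash
python3 - <<'E'
from h import *
L=[];cc=[]
for n in('pA','pB'):
    t=load(n);h=cv2.cvtColor(t['p'],cv2.COLOR_RGB2HSV);m=np.zeros((384,512),bool);m[225:290,240:300]=1
    m&=(h[...,0]>17)&(h[...,0]<34)&(h[...,1]>130)&(h[...,2]>90);v,u=np.nonzero(m)
    k=u<=u.min()+1;px=np.array([u.min(),v[k].mean()])
    D=cloud(t)[m];print(n,len(u),px,u.max(),'depth z med',np.median(D[:,2]),'mean xy',np.median(D,0),'tip ray@.143',ray(t,*px,.143))
    for q in(px,np.array([u.mean(),v.mean()])):L.append((t['t'],t['A']@np.linalg.inv(t['K'])@np.r_[q,1]))
for i in(0,1):
    M=np.zeros((3,3));b=np.zeros(3)
    for t,d in L[i::2]:
        d=d/np.linalg.norm(d);P=np.eye(3)-np.outer(d,d);M+=P;b+=P@t
    print(('tip','centroid')[i],np.linalg.solve(M,b))
# lens from top
plan(.42,.33,.30,176)
E
```

```text
pA 101 [257.  277.5] 278 depth z med 0.14404437098681466 mean xy [ 0.60583196 -0.00946029  0.14404437] tip ray@.143 [ 0.59506736 -0.01098782  0.143     ]
pB 112 [260.         231.33333333] 282 depth z med 0.14390943723972327 mean xy [ 0.60621457 -0.0096398   0.14390944] tip ray@.143 [ 0.59489437 -0.01116741  0.143     ]
tip [ 0.59504929 -0.01164781  0.14203095]
centroid [ 0.60598771 -0.01016925  0.14298584]
shift [ 0.3094 -0.1317  0.0366] rv [-0.000e+00 -3.000e-02 -7.945e+01] t 11.95
```

Emit:
arm_command(
  series=[
    [0.02, -0.007, 0, 0, 0, -6, 0.08],
    [0.055, -0.018, 0, 0, 0, -14.5, 0.08],
    [0.09, -0.03, 0, 0, 0, -23, 0.08],
    [0.125, -0.041, 0, 0, 0, -31.5, 0.08],
    [0.151, -0.05, 0, 0, 0, -39.7, 0.08],
  ],
)

```text
time_s: 12.45
eef_pos: [0.5182, 0.1843, 0.3365]
eef_rot: [-0.0, 0.369, 0.93, 0.0]
wrist_force: [-0.3, -0.7, 0.4]
opening: 0.938
```

Emit:
arm_command(
  series=[
    [0.035, 0.014, 0.01, 0, 0, -8, 0.08],
    [0.07, 0.027, 0.02, 0, 0, -16.5, 0.08],
    [0.105, 0.041, 0.03, 0, 0, -25, 0.08],
    [0.13, 0.05, 0.036, 0, 0, -33.3, 0.08],
    [0.147, 0.057, 0.036, 0, 0, -39.3, 0.08],
  ],
)

```text
time_s: 12.95
eef_pos: [0.4505, 0.3267, 0.2992]
eef_rot: [-0.001, 0.034, 0.999, -0.0]
wrist_force: [0.5, 1.0, -0.4]
opening: 0.937
```

Emit:
arm_command(
  series=[
    [0, 0, 0, 0, 0, 0, 0.08],
    [0, 0, 0, 0, 0, 0, 0.08],
    [0, 0, 0, 0, 0, 0, 0.08],
    [0, 0, 0, 0, 0, 0, 0.08],
    [0, 0, 0, 0, 0, 0, 0.08],
  ],
)

```text
time_s: 13.45
eef_pos: [0.4536, 0.324, 0.3005]
eef_rot: [0.0, 0.04, 0.999, 0.0]
wrist_force: [0.3, -0.2, 0.5]
opening: 0.938
```

```bash
python3 - <<'E'
from h import *
p,d,m=shot('wrist');save(p,'w8.png');o=ctrl.get_obs();print(o['eef_pos'],o['eef_rot'])
s=load('wrist');C=cloud(s);h=cv2.cvtColor(p,cv2.COLOR_RGB2HSV)
M=(h[...,2]<80)&(C[...,2]>.045)&(C[...,2]<.065)&(C[...,0]>.33)&(C[...,0]<.5)&(abs(C[...,1]-.325)<.04)
Q=C[M];print('handle',len(Q),np.percentile(Q[:,2],[10,50,90]),cv2.minAreaRect((Q[:,:2]*1000).astype(np.float32)))
E
```

```text
[0.4535313  0.32403012 0.30047116] [6.84230037e-05 3.94871981e-02 9.99220074e-01 9.58957231e-06]
handle 1971 [0.05499078 0.0561127  0.05711654] ((424.99053955078125, 331.6299743652344), (17.6037654876709, 101.7088394165039), 84.14105987548828)
```

View pics/w8.png

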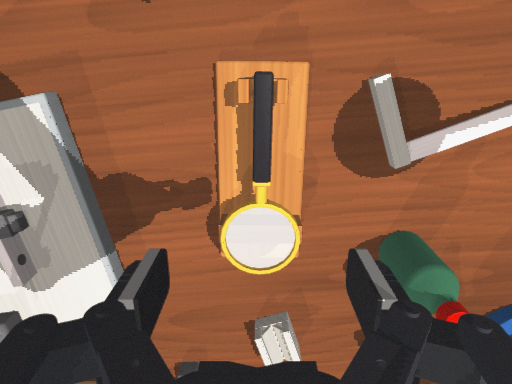

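The lens lies on its rest with the glass ellipse centred at about (260,238) and the handle running from (262,183) up to (263,75).

```bash
python3 - <<'E'
from h import *
s=load('wrist');h=cv2.cvtColor(s['p'],cv2.COLOR_RGB2HSV);m=((h[...,0]>18)&(h[...,0]<34)&(h[...,1]>130)&(h[...,2]>120)).astype(np.uint8)
m[:204]=0;m[280:]=0;m[:,:210]=0;m[:,310:]=0
v,u=np.nonzero(m);pts=np.array([ray(s,a,b,.054)[:2]*1000 for a,b in zip(u,v)],np.float32)
h1=cv2.convexHull(pts);c,r=cv2.minEnclosingCircle(h1);print('glass',c,r)
a=np.array([ (*ray(s,263,75,.056),),(*ray(s,262.3,178,.056),)]);print(a,np.degrees(np.arctan2(*(a[1]-a[0])[[1,0]])))
C=cloud(s);Q=C[m>0];print('rim z',np.percentile(Q[:,2],[10,50,90]))
H=np.array([425,331.6]);d=np.array(c)-H;print('dist',np.hypot(*d),'ang',np.degrees(np.arctan2(d[1],d[0])))
ang=np.degrees(np.arctan2(d[1],d[0]));g=np.array(c)-76*d/np.hypot(*d);print('grip',g)
plan(g[0]/1e3,g[1]/1e3,.048+.0539,180+ang)
E
```

```text
glass (539.1998291015625, 320.3966064453125) 42.8668098449707
[[0.37695949 0.3357442  0.056     ]
 [0.47250941 0.32797087 0.056     ]] -4.65097252094708
rim z [0.05186473 0.05401045 0.0549858 ]
dist 114.74805878082337 ang -5.602982807664782
grip [463.5629329  327.81684448]
shift [-0.0097  0.0046  0.1986] rv [0.   0.01 1.08] t 13.5
```

Emit:
arm_command(
  series=[
    [-0.004, 0.002, 0.02, 0, 0, 1, 0.06],
    [-0.01, 0.005, 0.055, 0, 0, 1, 0.06],
    [-0.01, 0.005, 0.095, 0, 0, 1, 0.06],
    [-0.01, 0.005, 0.13, 0, 0, 1, 0.06],
    [-0.01, 0.005, 0.15, 0, 0, 1, 0.06],
  ],
)

```text
time_s: 14.0
eef_pos: [0.4622, 0.3277, 0.1471]
eef_rot: [-0.002, 0.048, 0.999, -0.001]
wrist_force: [0.6, -0.2, -1.4]
opening: 0.704
```

Emit:
arm_command(
  series=[
    [0, 0, 0.015, 0, 0, 0, 0.06],
    [0, 0, 0.03, 0, 0, 0, 0.06],
    [0, 0, 0.042, 0, 0, 0, 0.06],
    [0, 0, 0.049, 0, 0, 0, 0.06],
    [0, 0, 0.05, 0, 0, 0, 0.06],
  ],
)

```text
time_s: 14.5
eef_pos: [0.4633, 0.3288, 0.0998]
eef_rot: [-0.0, 0.047, 0.999, -0.0]
wrist_force: [-0.4, -0.2, -0.0]
opening: 0.702
```

Emit:
arm_command(
  series=[
    [0, 0, 0, 0, 0, 0, 0.06],
    [0, 0, 0, 0, 0, 0, 0.06],
    [0, 0, 0, 0, 0, 0, 0.06],
    [0, 0, 0, 0, 0, 0, 0.06],
    [0, 0, 0, 0, 0, 0, 0.06],
  ],
)

```text
time_s: 15.0
eef_pos: [0.4636, 0.3289, 0.1007]
eef_rot: [0.0, 0.047, 0.999, 0.0]
wrist_force: [-0.4, -0.3, -0.6]
opening: 0.703
```

```bash
python3 - <<'E'
from h import *
p,d,m=shot('wrist');save(p,'w9.png');plan(.4636,.3278,.1,174.4);s=load('wrist');C=cloud(s);h=cv2.cvtColor(p,cv2.COLOR_RGB2HSV)
o=ctrl.get_obs();print(o['eef_pos'],o['wrist_force'])
E
```

```text
shift [-0.0001 -0.0011  0.0006] rv [0.01 0.02 0.17] t 15.05
[0.46358363 0.32888506 0.10061511] [-0.00153303 -0.42179134 -1.34999484]
```

View pics/w9.png

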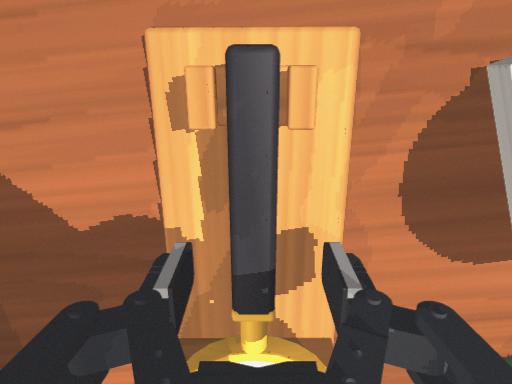

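The handle at u≈253 lies between the pads (mid u≈257) and runs parallel. I'll shift 1 mm and close.

Emit:
arm_command(
  series=[
    [0, -0.001, 0, 0, 0, 0, 0.05],
    [0, -0.001, 0, 0, 0, 0, 0.035],
    [0, -0.001, 0, 0, 0, 0, 0.02],
    [0, -0.001, 0, 0, 0, 0, 0.005],
    [0, -0.001, 0, 0, 0, 0, 0.005],
  ],
)

```text
time_s: 15.55
eef_pos: [0.4635, 0.3279, 0.1005]
eef_rot: [0.0, 0.047, 0.999, 0.0]
wrist_force: [0.1, -0.0, 2.3]
opening: 0.198
```

Emit:
arm_command(
  series=[
    [0, 0, 0, 0, 0, 0, 0.005],
    [0, 0, 0, 0, 0, 0, 0.005],
    [0, 0, 0, 0, 0, 0, 0.005],
    [0, 0, 0, 0, 0, 0, 0.005],
    [0, 0, 0, 0, 0, 0, 0.005],
  ],
)

```text
time_s: 16.05
eef_pos: [0.4635, 0.3279, 0.1005]
eef_rot: [0.0, 0.047, 0.999, 0.0]
wrist_force: [-0.1, 0.4, 2.2]
opening: 0.2
```

Emit:
arm_command(
  series=[
    [0, 0, -0.003, 0, 0, 0, 0.005],
    [0, 0, -0.015, 0, 0, 0, 0.005],
    [0, 0, -0.045, 0, 0, 0, 0.005],
    [0, 0, -0.085, 0, 0, 0, 0.005],
    [0, 0, -0.11, 0, 0, 0, 0.005],
  ],
)

```text
time_s: 16.55
eef_pos: [0.464, 0.3282, 0.2137]
eef_rot: [0.001, 0.047, 0.999, 0.001]
wrist_force: [0.8, -0.5, -1.2]
opening: 0.201
```

Emit:
arm_command(
  series=[
    [0, 0, 0, 0, 0, 0, 0.005],
    [0, 0, 0, 0, 0, 0, 0.005],
    [0, 0, 0, 0, 0, 0, 0.005],
    [0, 0, 0, 0, 0, 0, 0.005],
    [0, 0, 0, 0, 0, 0, 0.005],
  ],
)

```text
time_s: 17.05
eef_pos: [0.4628, 0.3275, 0.209]
eef_rot: [-0.001, 0.047, 0.999, -0.001]
wrist_force: [-0.3, 0.1, -1.7]
opening: 0.198
```

```bash
cat > lens.py <<'E'
from h import *
p,d,m=shot('wrist');o=ctrl.get_obs();s=load('wrist');A=rot(o['eef_rot']);L=(cloud(s)-o['eef_pos'])@A
print(o['eef_pos'],o['eef_rot'],o['wrist_force'],o['opening'],o['time_s'])
h=cv2.cvtColor(p,cv2.COLOR_RGB2HSV)
M=(h[...,2]<90)&(L[...,2]>.03)&(L[...,2]<.07)&(L[...,0]>.018)&(L[...,0]<.1)&(abs(L[...,1])<.0075)
P=L[M];P=P[abs(P[:,2]-np.median(P[:,2]))<.004];c=np.linalg.lstsq(np.c_[P[:,:2],np.ones(len(P))],P[:,2],rcond=None)[0]
print('handle top plane tool',len(P),c,'tilt deg',np.degrees(c[:2]))
M=(h[...,2]<90)&(L[...,2]>.035)&(L[...,2]<.055)&(L[...,0]>.018)&(L[...,0]<.11)&(abs(L[...,1])<.016);Q=L[M]
print(cv2.minAreaRect((Q[:,:2]*1000).astype(np.float32)),Q[:,0].max())
E
python3 lens.py; python3 -c "
from h import *
save(load('wrist')['p'],'w10.png')"
```

```text
[0.46294129 0.32761477 0.2092891 ] [-9.30784640e-04  4.74336416e-02  9.98873858e-01 -4.46370203e-04] [ 0.48122282 -0.22619135 -0.83419911] 0.200912448558872 17.1
handle top plane tool 6032 [ 0.00366895 -0.01174318  0.04434501] tilt deg [ 0.21021553 -0.67283487]
((54.035858154296875, 0.42243385314941406), (17.630855560302734, 72.05438995361328), 89.97212982177734) 0.09006002165396962
```

View pics/w10.png

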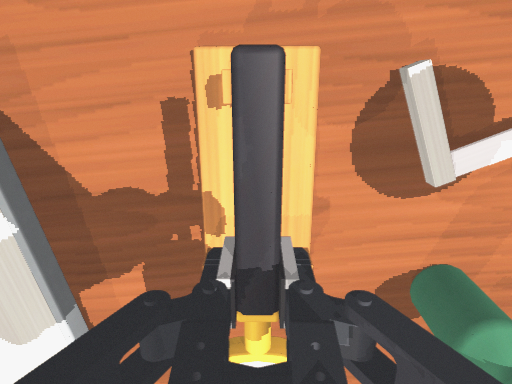

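The lens is held by its handle, level along it to about 0.2°, with the tail at (258,48) and clear of the rest. I'll carry it over.

Emit:
arm_command(
  series=[
    [0, -0.01, 0, 0, 0, 0, 0.005],
    [0.001, -0.035, 0, 0, 0, 0, 0.005],
    [0.002, -0.07, 0, 0, 0, 0, 0.005],
    [0.002, -0.11, 0, 0, 0, 0, 0.005],
    [0.003, -0.15, 0, 0, 0, 0, 0.005],
  ],
)

```text
time_s: 17.6
eef_pos: [0.4456, 0.1771, 0.2102]
eef_rot: [-0.0, 0.047, 0.999, -0.0]
wrist_force: [0.9, -0.6, -2.1]
opening: 0.2
```

Emit:
arm_command(
  series=[
    [0, -0.04, 0, 0, 0, 0, 0.005],
    [0.001, -0.08, 0, 0, 0, 0, 0.005],
    [0.001, -0.115, 0, 0, 0, 0, 0.005],
    [0.002, -0.14, 0, 0, 0, 0, 0.005],
    [0.002, -0.16, 0, 0, 0, 0, 0.005],
  ],
)

```text
time_s: 18.1
eef_pos: [0.4283, 0.0178, 0.2103]
eef_rot: [-0.0, 0.048, 0.999, -0.0]
wrist_force: [0.1, -0.1, -1.0]
opening: 0.202
```

Emit:
arm_command(
  series=[
    [0, -0.01, 0.002, 0, 0, 0, 0.005],
    [0, -0.018, 0.005, 0, 0, 0, 0.005],
    [0, -0.022, 0.008, 0, 0, 0, 0.005],
    [0, -0.023, 0.01, 0, 0, 0, 0.005],
    [0, -0.023, 0.01, 0, 0, 0, 0.005],
  ],
)

```text
time_s: 18.6
eef_pos: [0.4266, -0.0027, 0.1998]
eef_rot: [-0.001, 0.047, 0.999, 0.0]
wrist_force: [0.4, -0.5, -0.8]
opening: 0.199
```

Emit:
arm_command(
  series=[
    [0, 0, 0, 0, 0, 0, 0.005],
    [0, 0, 0, 0, 0, 0, 0.005],
    [0, 0, 0, 0, 0, 0, 0.005],
    [0, 0, 0, 0, 0, 0, 0.005],
    [0, 0, 0, 0, 0, 0, 0.005],
  ],
)

```text
time_s: 19.1
eef_pos: [0.4269, -0.0031, 0.2005]
eef_rot: [0.0, 0.047, 0.999, -0.0]
wrist_force: [0.2, 0.6, -1.4]
opening: 0.201
```

```bash
python3 lens.py; python3 - <<'E'
from h import *
plan(.4268,-.0038,.1947,174.6)
for n in('top','side'):p,d,m=shot(n);save(p,n+'9.png')
a=load('top')['p'][130:240,200:310];b=load('side')['p'][150:260,225:335]
save(cv2.resize(np.hstack([a,b]),(800,400),interpolation=cv2.INTER_CUBIC),'f1.png')
E
```

```text
[ 0.42691479 -0.00313891  0.20044088] [ 4.78402659e-05  4.73383587e-02  9.98878910e-01 -1.15086234e-05] [-0.10936776 -0.10636017 -1.74782179] 0.2020885685531683 19.15
handle top plane tool 8699 [ 0.0017265  -0.021895    0.04415193] tilt deg [ 0.09892125 -1.25449121]
((53.94903564453125, 0.6538009643554688), (71.90275573730469, 18.070276260375977), 0.2095804512500763) 0.08989310422616306
shift [ 0.0001 -0.0007  0.0057] rv [-0.    0.01 -0.03] t 19.15
```

View pics/f1.png

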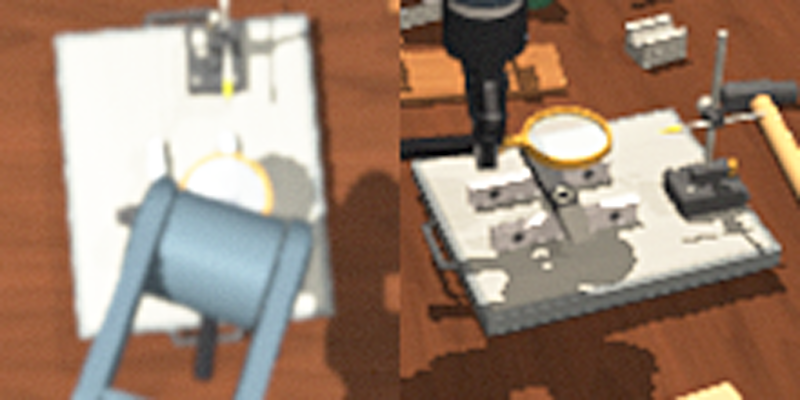

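The side crop (right) shows the rim level at about (568,135), the ring below it at (563,193) and the pointer at (672,128), all clear of one another. I'll check the rim's centre, height and tilt, then lower by about 5.5 mm.

Emit:
arm_command(
  series=[
    [0, 0, 0.001, 0, 0, 0, 0.005],
    [0, -0.0005, 0.003, 0, 0, 0, 0.005],
    [0, -0.0005, 0.005, 0, 0, 0, 0.005],
    [0, -0.0005, 0.0055, 0, 0, 0, 0.005],
    [0, -0.0005, 0.0055, 0, 0, 0, 0.005],
  ],
)

```text
time_s: 19.75
eef_pos: [0.4267, -0.0037, 0.1947]
eef_rot: [-0.0, 0.047, 0.999, 0.0]
wrist_force: [-0.1, -0.5, -0.8]
opening: 0.198
```

Emit:
arm_command(
  series=[
    [0, 0, 0, 0, 0, 0, 0.005],
    [0, 0, 0, 0, 0, 0, 0.005],
    [0, 0, 0, 0, 0, 0, 0.005],
    [0, 0, 0, 0, 0, 0, 0.005],
    [0, 0, 0, 0, 0, 0, 0.005],
  ],
)

```text
time_s: 20.25
eef_pos: [0.4269, -0.0037, 0.1949]
eef_rot: [0.0, 0.047, 0.999, -0.0]
wrist_force: [-0.4, 0.1, -1.0]
opening: 0.198
```

```bash
cat > fin.py <<'E'
from h import *
o=ctrl.get_obs();print(o['eef_pos'],o['eef_rot'],o['time_s'])
P=[]
for n in('side','top'):
    Z=[]
    for i in range(6): shot(n);s=load(n);Z.append(s['d'])
    s['d']=np.mean(Z,0);C=cloud(s);h=cv2.cvtColor(s['p'],cv2.COLOR_RGB2HSV)
    m=(h[...,0]>14)&(h[...,0]<36)&(h[...,1]>90)&(h[...,2]>90)&(np.hypot(C[...,0]-.503,C[...,1]+.011)<.05)&(abs(C[...,2]-.145)<.02)
    Q=C[m];c=np.linalg.lstsq(np.c_[Q[:,:2]-[.503,-.011],np.ones(len(Q))],Q[:,2],rcond=None)[0]
    print(n,'rim pts',len(Q),'z centre',c[2],'med',np.median(Q[:,2]),'tilt',np.degrees(c[:2]))
    v,u=np.nonzero(m);pts=np.array([ray(s,a,b,.1485)[:2]*1000 for a,b in zip(u,v)],np.float32)
    print('  rim circle',cv2.minEnclosingCircle(cv2.convexHull(pts)),cv2.fitEllipse(cv2.convexHull(pts)))
    if n=='side':
        q=proj(s,[.503,-.011,.081]);print('ring px',q);U,V=np.round(q).astype(int);g=cv2.cvtColor(s['p'],cv2.COLOR_RGB2GRAY)[V-8:V+9,U-9:U+10];print(g)
E
python3 fin.py; python3 lens.py
```

```text
[ 0.42686117 -0.00369706  0.19491491] [ 2.73441039e-05  4.73864176e-02  9.98876632e-01 -2.27489957e-05] 20.25
side rim pts 123 z centre 0.14455287817975043 med 0.14526848926069746 tilt [-0.34237706  2.81804639]
  rim circle ((499.27001953125, -21.029659271240234), 46.295433044433594) ((497.6605224609375, -20.59030532836914), (85.83033752441406, 91.17166137695312), 167.62521362304688)
ring px [270.0963547  203.09719108]
[[ 68  98 104 102 109 105 165 194 210 226 225 223 202 175 163 149 120 109
  118]
 [ 22  94 111 104 109 110 103 105 102 103 104 108 110 112 120 126 126 129
  140]
 [ 75  68 110 115 119 113 110 115 116 122 125 128 132 124 107 103  97 131
  161]
 [123  34 105 130 120 116 115 116 119 142 157 158 162 152 103  54  91 142
  160]
 [116  53  81 122 124 120 118 117 120 149 175 179 174 182 153 121 143 154
  141]
 [144  91  25  97 130 123 118 103  85 100 132 154 158 158 155 143 133 128
  110]
 [162 135  68  61 112 115 104 173 181 133 103 113 135 128 122 118 113 111
  167]
 [161 182 145  42  75  85 111 209 221 160 147 132 122 174 206 202 204 197
  235]
 [151 185 170  85  28  60 148
[... 662 characters left out ...]
58 155 152 154 151 154 163 170
  169]]
top rim pts 10 z centre 0.1491321339086701 med 0.14714215297380806 tilt [-1.80048418  2.59204701]
  rim circle ((503.9644470214844, -11.927070617675781), 40.08193588256836) ((500.40966796875, -10.84748649597168), (79.55939483642578, 85.74158477783203), 55.62668991088867)
[ 0.42684064 -0.00367734  0.19488813] [-5.49012150e-06  4.73743321e-02  9.98877206e-01 -1.45693668e-05] [ 0.59549539 -0.21488254 -1.78232109] 0.19959479137839048 20.9
handle top plane tool 8726 [ 0.00194359 -0.0201095   0.04417287] tilt deg [ 0.11135968 -1.15218928]
((53.94508743286133, 0.6597776412963867), (71.90126037597656, 18.05484962463379), 0.13270951807498932) 0.08990388164020693
```

```bash
python3 - <<'E'
from h import *
s=load('side');Z=[s['d']]
for i in range(4): shot('side');Z.append(load('side')['d'])
s['d']=np.median(Z,0);C=cloud(s)
# glass interior pixels by projecting a disc at z=.1425 and r<30mm
m=np.zeros((384,512),np.uint8)
poly=np.array([proj(s,[.503+.030*np.cos(a),-.011+.030*np.sin(a),.1425]) for a in np.linspace(0,6.28,40)])
cv2.fillPoly(m,[np.round(poly).astype(np.int32)],1)
Q=C[m>0];print(len(Q),np.percentile(Q[:,2],[5,25,50,75,95]))
k=abs(Q[:,2]-.1425)<.02
if k.sum()>30:
    Q=Q[k];c=np.linalg.lstsq(np.c_[Q[:,:2]-[.503,-.011],np.ones(len(Q))],Q[:,2],rcond=None)[0];print(k.sum(),c[2],np.degrees(c[:2]))
h=cv2.cvtColor(s['p'],cv2.COLOR_RGB2HSV)
b=((h[...,0]>14)&(h[...,0]<36)&(h[...,1]>90)&(h[...,2]>90)&(np.hypot(C[...,0]-.503,C[...,1]+.011)<.055)&(abs(C[...,2]-.145)<.02))
v,u=np.nonzero(b);print('rim bbox',u.min(),u.max(),v.min(),v.max())
for z,r in((.1485,.042),(.1365,.042)):
    e=np.array([proj(s,[.503+r*np.cos(a),-.011+r*np.sin(a),z]) for a in np.linspace(0,6.28,60)]);print('pred',z,e.min(0),e.max(0))
y=s['p'].copy();hy=(h[...,0]>20)&(h[...,0]<34)&(h[...,1]>130)&(h[...,2]>110);hy[:,:290]=0;hy[:170]=0;hy[200:]=0;hy[:,320:]=0
v,u=np.nonzero(hy);print('pointer px',u,v,'pred',proj(s,[.606,-.0105,.1425]))
E
```

```text
163 [0.14134165 0.14225905 0.14296932 0.14367765 0.14462781]
163 0.14296141573196908 [-0.72748337 -0.13619217]
rim bbox 255 282 182 197
pred 0.1485 [258.33472058 180.37211214] [283.17300625 195.04313774]
pred 0.1365 [258.28943925 183.18459859] [282.98154906 197.92329537]
pointer px [299 300 301] [185 185 185] pred [299.55487205 185.04569216]
```

```bash
python3 - <<'E'
from h import *
print(ctrl.hand_in());o=ctrl.get_obs();print(o['time_s'],o['eef_pos'])
E
```

```text
the job is handed in; nothing more can be done
None
the job is handed in; nothing more can be done
```

I laid the chisel ring-up across the middle of both parallels, then took the lens by its handle. It was held level and still over the ring when I handed in, at about 21 s of arm time.

**Last checks**
- **Chisel:** the ring measured within about 1 mm of where it should be. The bar is square to the parallels within about 0.5°.
- **Height:** the glass was at 143.0 mm. The pointer tip measured 142.0–143.0 mm from two wrist-camera views and 143.0 mm from the top and side views.
- **Centring:** from the grip measurements, the lens centre should be over the ring within about 2 mm. In the side view, the rim matched its predicted outline within about 1–3 px, at roughly 3 mm per px.
- **Contact:** the wrist force stayed low throughout, with a peak of about 18 N while I set the chisel down. I commanded no move that should have touched the gauge or the other tools, and the lens had clear space around it in the last pictures.

**Checks that disagreed**
- **Level:** a plane fitted to the glass was level within 0.75°. The wrist camera's fit to the handle top suggested about 1.2° of roll. A cruder fit to the rim gave 2.8°, but it also picks up the rim's outer side wall, so I relied on the glass.
- **Centre from the rim:** in the side camera, the same rim fit put the centre about 10 mm off in y, probably for the same reason. The top-camera fit agreed within 3 mm, but from only 10 points.
- **Pointer:** I first mistook a brass knob on the gauge for the pointer tip. I measured the tip again from two new views before setting the height.

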